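# Open the red tea box: lift its sliding lid over the stop ridge

### The job

Open the red lacquer tea box: lift its sliding lid by the brass handle over the brass ridge, slide it fully across onto the solid half of the box, and set it down flat beyond the ridge, then let go. Leave the black box shut, and do not disturb the bowl or the steel caddy.

Things in the scene. Friction and masses are not known exactly. Their poses are not given: they have to be found in the camera images.
- red_lid (a joint): slide of the red box's level, captive lid (98 wide, 84 along travel, 8 thick, 0.15 to 0.31 kg), in m: 0 to 0.006 = shut, 0.116 = end stop. A brass ridge across the box, 8 mm high, 6 wide, 2 to 8 mm ahead of the shut lid, blocks it unless raised over 8 mm (it lifts up to 20; 14 is comfortable). From 0.098 on, it drops flat behind the ridge; 0.107 is mid-seat. Friction about 1 N.
- red_handle (a point): grip centre of the brass handle on the red box's lid (brighter red than the box): an upright block, 18 mm along the travel, 44 across, 38 high, on the lid's centre. The point is 24 mm above the lid's face, 14 below the handle's top, 92 above the table when the lid lies flat. Its y axis points level along the opening travel, z up. Close the fingers along y.
- black_handle (a point): the same point on the black lacquer box, identical but for colour, beside the red one; stays shut. Each box: 112 mm (x) by 226 (y), fixed; open side guide rails, top 98 mm above the table, run along y, inner edges 46 mm either side of the handle's centre. The shut handle stands 63 mm to the -y side of the box's middle; the solid half is on +y.
- bowl_mid (a point): centre, half-way up, of a loose grey glazed bowl, 116 mm across the rim, 72 mm high; stands beyond the boxes, to be left alone.
- caddy_mid (a point): centre, half-way up, of a loose stainless caddy, a closed cylinder 73 mm across, 88 mm high; stands beyond the boxes, to be left alone.

How it is judged:
By the outcome, as a careful person would: the job done as asked, in the order asked, and still so for the second after the job is handed in, with the robot touching nothing.
It also fails if it takes over 35 s, if anything falls off the work surface, if the arm or the gripper's body presses on something with over 40 N, if the wrist force passes 120 N, or if a joint passes its speed limit or range.

### The arm

A 6-joint arm with a two-finger parallel gripper is mounted at the origin on the work surface. World frame = base frame: x ahead of the robot, y to its left, z up, the work surface at z = 0. Lengths are in m, angles in rad, forces in N, time in s.
With the tool pointing down it reaches from about 0.4 to 0.825 m from the base axis. Payload 7 kg.
Tool frame: the origin (TCP) lies on the centre line of the jaws, within the pads' length; the fingertips stand 19 mm ahead of it and the grasp point (between the pads) is the TCP; z points along the fingers, y is the direction in which the jaws open and shut (so a half turn about z gives the same grasp; the last joint's range is limited). The gripper opens to 85 mm and grips with 20 to 120 N. Pads are 22 mm wide; open, the fingers measure 114 mm over their backs; the gripper's body (76 mm by 85 mm) begins 54 mm behind the grasp point. The pads swing forward as they close: fully open they stand 13 mm farther back than shut.
Start: joints at [1.452, 0.359, 0.012, 0, -1.224, -0.288], TCP at [0.267, 0.62, 0.25] pointing down, gripper open.
Joint ranges: [-3.07, 3.07], [-1.43, 2.12], [-1.02, 1.25], [-3.03, 1.67], [-3.05, -0], [-3.03, 3.03]. Speed limits (rad/s): [2.39, 2.39, 3.01, 3.14, 3.14, 3.14].

### API

Orientations are given as a unit quaternion [x, y, z, w].
In Python, from rig import env, cams, ticket gives the robot as it stands.
- The arm moves only by the tool play_rows, never from a script. Its argument "commands" is a list that holds one entry, the list of rows, each a list of 4 numbers: the shift along the tool's x, y, z as a fraction of full scale, then the turn about the tool's z as a fraction of full scale. A call has 1 to 12 rows; each row is the pose to reach, as a shift and turn from the pose commanded when the call began, along the tool's axes at that moment; what a row does not reach only later rows make up. Full scale, the value 1, is 500 mm for a shift and 45 degrees for a turn. A row lasts 1/12 s, in which the tool goes at most 41.7 mm and 7.16 degrees, less where a joint would pass 70% of its speed; a pose out of reach is approached as far as the arm can. A call with a number of a shift or a turn outside -1 to 1 is refused whole. A call with a gripper value outside its range is refused whole. "grip" is the gripper command: -1 is shut, 1 is fully open, values between are in proportion, set as the call begins (left out, the last holds). The fingers move at their own pace and stop on an object; "force" is the grip in N (left out, the last holds). Time passes only in rows, so rows that repeat a pose let the fingers close. It gives the time, the measured TCP pose, the force and the opening at its end, in the units of the state.
- env.get_obs(): the state, without advancing time (a new reading comes with each control period).
- cams.read_camera(name): name is "scene" or "top" or "wrist"; returns a dict with "image" (420x560x3 uint8, blue, green, red), "fx", "fy", "cx", "cy" (pixels), "rvec" (rotation vector, rad) and "tvec" (3), from world to camera coordinates, as OpenCV has them; the wrist camera has in their place "T_tool_cam" (4x4, takes a point from camera to tool coordinates, whose origin is the TCP and whose axes are the flange's). Camera axes: x right, y down, z forward; pixel columns grow to the right and rows downward; lengths in m; the calibration is good to about 2 mm. A picture is of the moment at which its call begins: read the wrist's pose just before it. There is no depth.
- ticket.hand_in(): hands the job in, once; it reports no verdict.
The state is a dict: "time": time; "qpos": joint angles; "joint_vel": joint speeds; "effort": joint torques, N m; "eef_pos": TCP position; "tool_rot": TCP orientation; "contact_force": force on the tool from outside, world axes, zero at the start; "moment": the same for the moment, N m; "width": finger opening in m.
Only numpy, scipy, OpenCV 4.12 (cv2) and the standard library are available. Lean on these libraries where they do the work, as an engineer would, in place of code of your own. Each camera call takes 0.05 s, during which the arm holds its last target.

## Working session

There is one attempt and no reset: what is moved stays moved. The work goes in short steps, Python scripts to look and compute and a tool call to move; the robot and the scene stay as the last step left them, time stands still between calls to the robot, and variables do not carry over. Pictures are saved under pics/ and viewed, and the job is handed in when it is done.

Besides the shell and the picture viewer there is one more tool, called after "Emit:" by a JSON object that holds its "name" and its "arguments". play_rows: Moves the arm, as the interface text tells. Shift numbers are shares of 500 mm and turn numbers shares of 45 degrees, none past 1 either way. Its arguments: {"type":"object","properties":{"commands":{"type":"array"},"grip":{"type":"number"},"force":{"type":"number"}},"required":["commands"]}

```bash
mkdir -p pics
python3 - <<'E'
from rig import env,cams
import cv2
o=env.get_obs()
for k in o: print(k,o[k])
for n in ["scene","top","wrist"]:
    c=cams.read_camera(n); cv2.imwrite(f"pics/{n}0.png",c["image"])
    print(n,{k:v for k,v in c.items() if k!="image"})
E
```

```text
time 0.0
qpos [ 1.45208019e+00  3.59396340e-01  1.10598800e-02 -3.45364126e-04
 -1.22410533e+00 -2.88119316e-01]
joint_vel [ 2.55305223e-04 -4.78848653e-04  1.77602764e-04  7.14760230e-05
  1.63996618e-04  5.93383988e-04]
effort [-2.68220929e-04 -5.83324277e+01  2.93406612e+01  6.93645984e+00
 -5.92839002e-03  2.41694033e-05]
eef_pos [0.26693396 0.61948495 0.24935885]
tool_rot [ 9.79369631e-01 -2.02075289e-01 -9.21740142e-05  8.33518668e-04]
contact_force [0.01865977 0.49977642 0.25630176]
moment [-0.01735577 -0.0321921   0.03359389]
width 0.08541997830063738
scene {'fx': 427.75513861862606, 'fy': 427.75513861862606, 'cx': 282.3202525969536, 'cy': 213.50757759973155, 'rvec': array([ 2.06063826,  1.75959433, -0.48950546]), 'tvec': array([-0.03514888, -0.51853602,  1.26983004])}
top {'fx': 542.7058505650771, 'fy': 542.7058505650771, 'cx': 269.34836719254866, 'cy': 208.12061900117203, 'rvec': array([ 2.11805001, -2.10439293,  0.19446319]), 'tvec': array([-0.06092028,  0.66296036,  1.07621688])}
wrist {'fx': 312.6207575737738, 'fy': 312.6207575737738, 'cx': 277.38910071512635, 'cy': 208.12053426804283, 'T_tool_cam': array([[-1.18118564e-03, -9.64507154e-01, -2.64054077e-01,
         6.57280087e-02],
       [ 9.99998736e-01, -1.42023543e-03,  7.14410819e-04,
         2.55308463e-04],
       [-1.06407330e-03, -2.64052899e-01,  9.64507612e-01,
        -1.23862187e-01],
       [ 0.00000000e+00,  0.00000000e+00,  0.00000000e+00,
         1.00000000e+00]])}
```

View pics/scene0.png

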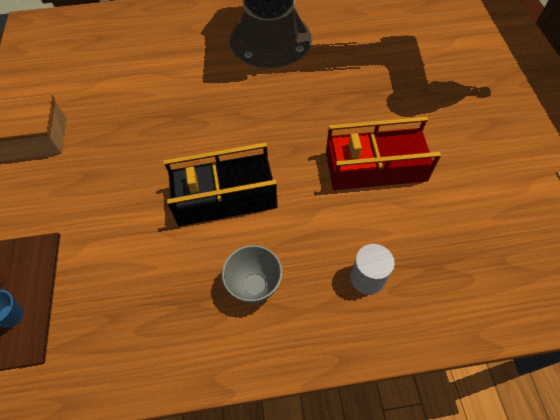

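View pics/top0.png

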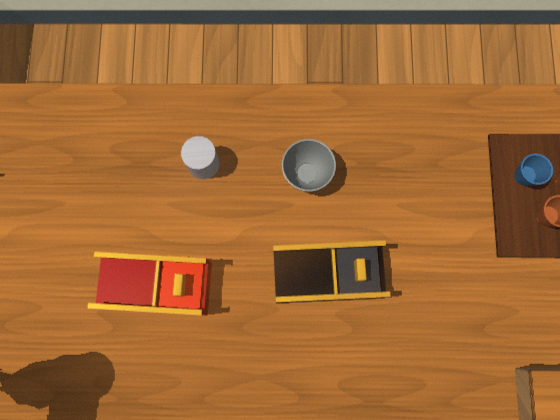

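View pics/wrist0.png

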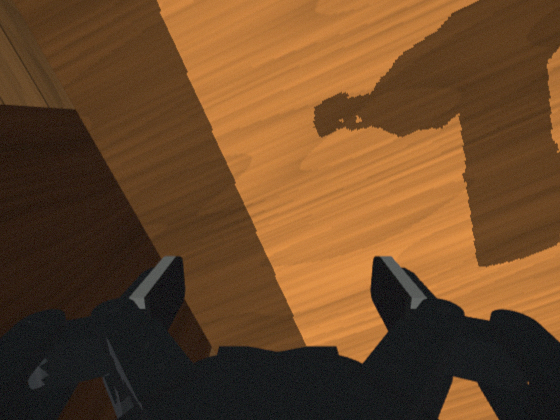

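The scene view shows the red box at about (380,160) with its handle at (355,146), and the black box at (220,185). The top view shows the red handle near (179,285), the bowl at (309,166) and the caddy at (200,157). I'll zoom in on the red box.

Run:
```python
import cv2
a=cv2.imread("pics/top0.png")[240:325,80:220]; b=cv2.imread("pics/scene0.png")[105:200,315:450]
cv2.imwrite("pics/ta.png",cv2.resize(a,None,fx=5,fy=5,interpolation=cv2.INTER_CUBIC))
cv2.imwrite("pics/sa.png",cv2.resize(b,None,fx=5,fy=5,interpolation=cv2.INTER_CUBIC))
```

```text
(no output)
```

View pics/ta.png

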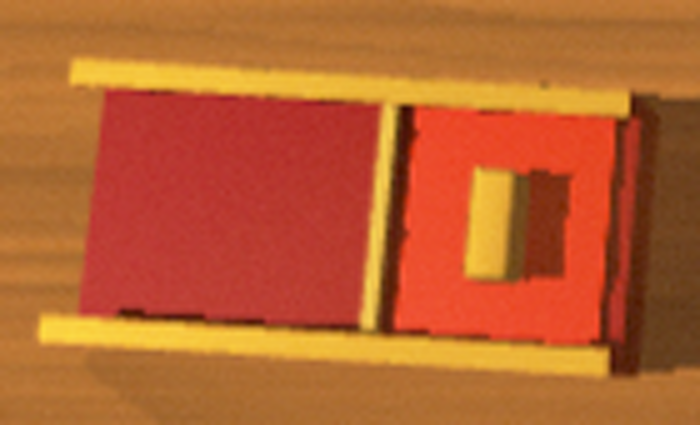

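View pics/sa.png

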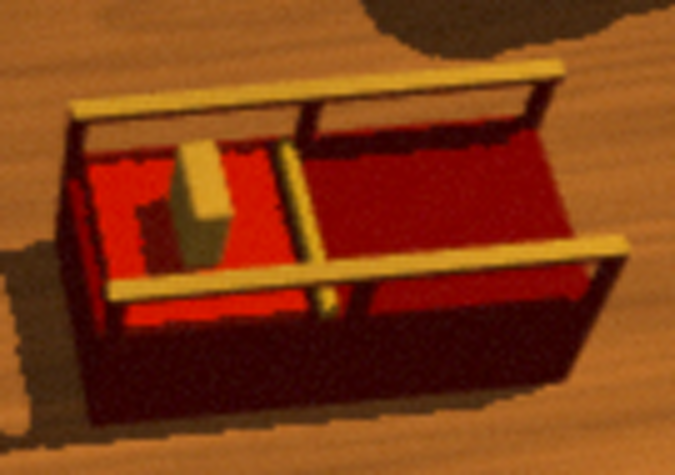

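```bash
cat > h.py <<'E'
import numpy as np,cv2
from scipy.optimize import least_squares
def P(c,X):
    return cv2.projectPoints(np.asarray(X,float),c["rvec"],c["tvec"],np.array([[c["fx"],0,c["cx"]],[0,c["fy"],c["cy"]],[0,0,1]]),None)[0][:,0]
E
python3 - <<'E'
from h import *
from rig import cams,env
ct=cams.read_camera("top"); cs=cams.read_camera("scene")
f=lambda U,o:(np.array(U,float)+.5)/5-.5+np.array(o)
hy=-.063
ht=[(.022,hy+.009,.106),(.022,hy-.009,.106),(-.022,hy-.009,.106),(-.022,hy+.009,.106)]
r=[(.056,.113,.098),(.046,.113,.098),(.056,-.113,.098),(.046,-.113,.098),(-.046,.113,.098),(-.056,.113,.098),(-.046,-.113,.098),(-.056,-.113,.098)]
uh=f([(473,168),(515,172),(505,280),(465,277)],(80,240))
ur=f([(72,58),(70,84),(631,92),(631,115),(40,315),(38,342),(610,348),(609,376)],(80,240))
sh=f([(178,143),(232,212),(212,141),(195,218)],(315,105))
hs=[ht[2],ht[0],ht[3],ht[1]]
def T(p,X):
    X=np.array(X);c,s=np.cos(p[2]),np.sin(p[2])
    return np.c_[p[0]+c*X[:,0]-s*X[:,1],p[1]+s*X[:,0]+c*X[:,1],X[:,2]]
def fit(sel):
    def res(p):
        o=[]
        if 'h' in sel:o.append(P(ct,T(p,ht))-uh)
        if 'r' in sel:o.append(P(ct,T(p,r))-ur)
        if 's' in sel:o.append(P(cs,T(p,hs))-sh)
        return np.concatenate(o).ravel()
    s=least_squares(res,[.55,.15,0]); p=s.x
    H=T(p,[(0,hy,.092)])[0]
    print(sel,p,'yawdeg',np.degrees(p[2]),'handle',H,'rms',np.sqrt(np.mean(s.fun**2)));return s
for s in ['h','r','s','hr','hrs']: q=fit(s)
print(q.fun.reshape(-1,2).round(2))
E
```

```text
h [ 0.50351345  0.18599084 -0.04696136] yawdeg -2.690687602101196 handle [0.50055597 0.12306029 0.092     ] rms 0.4160380868130521
r [ 0.50412687  0.1855918  -0.05066639] yawdeg -2.902970359695721 handle [0.50093625 0.12267264 0.092     ] rms 0.2436342371121759
s [ 0.50450187  0.18440511 -0.04552735] yawdeg -2.6085248287328358 handle [0.50163464 0.12147039 0.092     ] rms 0.5201073170076506
hr [ 0.50400961  0.1857215  -0.05113154] yawdeg -2.9296213792529633 handle [0.50078972 0.12280384 0.092     ] rms 0.32551982643194644
hrs [ 0.50408072  0.18546455 -0.05067591] yawdeg -2.903515813550023 handle [0.5008895  0.12254542 0.092     ] rms 0.4331815883722365
[[ 0.07 -0.39]
 [ 0.69 -0.67]
 [ 0.7   0.15]
 [-0.4   0.21]
 [ 0.34  0.28]
 [ 0.14  0.01]
 [-0.02 -0.15]
 [-0.43  0.23]
 [ 0.49  0.07]
 [ 0.27 -0.21]
 [-0.03  0.23]
 [-0.25 -0.21]
 [-0.26 -0.65]
 [ 0.85  0.36]
 [ 0.97 -0.97]
 [ 0.03 -0.09]]
```

Emit:
{"name": "play_rows", "arguments": {"commands": [[[0.016, 0.015, 0, -0.01], [0.05, 0.044, 0, -0.03], [0.1, 0.087, 0, -0.055], [0.156, 0.138, 0, -0.085], [0.218, 0.193, 0, -0.12], [0.28, 0.247, 0, -0.155], [0.342, 0.302, 0, -0.19], [0.403, 0.356, 0, -0.225], [0.461, 0.407, 0, -0.255], [0.51, 0.451, 0, -0.28], [0.543, 0.48, 0, -0.3], [0.56, 0.495, 0, -0.31]]], "grip": 1, "force": 40}}

```text
time: 1.25
eef_pos: [0.4268, 0.2786, 0.2506]
tool_rot: [0.997, -0.082, 0.0, -0.0]
contact_force: [-0.1, 0.7, 0.3]
width: 0.0857
```

```bash
cat >> h.py <<'E'
from scipy.spatial.transform import Rotation as R
def go(o,tgt,yaw):
    M=R.from_quat(o["tool_rot"]).as_matrix()
    d=M.T@(np.array(tgt)-o["eef_pos"]); h=np.degrees(np.arctan2(M[1,0],M[0,0]))
    print("pos",np.round(o["eef_pos"],4),"heading",h,"shift frac",(d/.5).round(4),"turn",round(-(yaw-h)/45,4), "tilt",M[:,2].round(4))
E
python3 - <<'E'
from h import *
from rig import env
go(env.get_obs(),[.5009,.1226,.20],-2.9)
E
```

```text
pos [0.4268 0.2786 0.2506] heading -9.406254227924833 shift frac [0.1971 0.2837 0.1012] turn -0.1446 tilt [ 2.e-04  3.e-04 -1.e+00]
```

Emit:
{"name": "play_rows", "arguments": {"commands": [[[0.01, 0.015, 0, -0.01], [0.04, 0.055, 0.01, -0.03], [0.08, 0.11, 0.02, -0.06], [0.12, 0.17, 0.04, -0.09], [0.155, 0.22, 0.06, -0.115], [0.18, 0.26, 0.08, -0.13], [0.193, 0.277, 0.095, -0.14], [0.197, 0.284, 0.1, -0.145], [0.197, 0.284, 0.1, -0.145], [0.197, 0.284, 0.1, -0.145]]]}}

```text
time: 2.08
eef_pos: [0.5004, 0.126, 0.2005]
tool_rot: [1.0, -0.025, 0.0, -0.0]
contact_force: [-0.7, -1.0, 0.4]
width: 0.0854
```

Run:
```python
from h import *
from rig import env,cams
o=env.get_obs()
c=cams.read_camera("wrist"); cv2.imwrite("pics/w1.png",c["image"])
go(o,[.5009,.1226,.096],-2.9); print(o["qpos"])
# project model handle corners into wrist
M=np.eye(4);M[:3,:3]=R.from_quat(o["tool_rot"]).as_matrix();M[:3,3]=o["eef_pos"]
W=np.linalg.inv(M@c["T_tool_cam"])
c["rvec"]=cv2.Rodrigues(W[:3,:3])[0];c["tvec"]=W[:3,3]
a=np.radians(-2.9);u=np.array([np.cos(a),np.sin(a)]);v=np.array([-u[1],u[0]])
X=[np.r_[np.array([.5009,.1226])+i*.022*u+j*.009*v,.106] for i,j in[(1,1),(1,-1),(-1,-1),(-1,1)]]
p=P(c,X);print(p.round(1))
im=c["image"].copy()
cv2.polylines(im,[p.round().astype(int)],True,(255,0,0),1);cv2.imwrite("pics/w1m.png",im)
```

```text
pos [0.5004 0.126  0.2005] heading -2.8388865998656083 shift frac [0.0013 0.0067 0.2091] turn 0.0014 tilt [ 2.e-04  0.e+00 -1.e+00]
[ 6.27525975e-01  1.37192935e-01 -4.06769903e-01  1.21538143e-04
 -1.02668560e+00  8.93659527e-01]
[[269.4 185.3]
 [294.7 185.3]
 [293.9 243.2]
 [269.8 243.2]]
```

View pics/w1m.png

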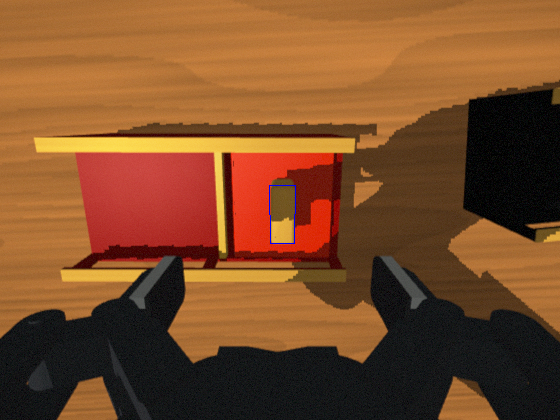

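The wrist view matches the model: the projected handle outline at (270–294, 185–243) lies on the real handle. Next I'll go down to it.

Emit:
{"name": "play_rows", "arguments": {"commands": [[[0.001, 0.006, 0.01, 0], [0.001, 0.006, 0.04, 0], [0.001, 0.006, 0.08, 0], [0.001, 0.006, 0.12, 0], [0.001, 0.006, 0.155, 0], [0.001, 0.006, 0.18, 0], [0.001, 0.006, 0.198, 0], [0.001, 0.006, 0.206, 0], [0.001, 0.006, 0.208, 0], [0.001, 0.006, 0.208, 0], [0.001, 0.006, 0.208, 0]]]}}

```text
time: 3.05
eef_pos: [0.5012, 0.123, 0.0971]
tool_rot: [1.0, -0.025, 0.001, -0.0]
contact_force: [0.4, 0.5, 0.4]
width: 0.0853
```

Run:
```python
from h import *
from rig import env,cams
o=env.get_obs()
go(o,[.5009,.1226,.096],-2.9); print(o["contact_force"])
cv2.imwrite("pics/w2.png",cams.read_camera("wrist")["image"])
```

```text
pos [0.5012 0.123  0.0971] heading -2.813137877951556 shift frac [-0.0006  0.0009  0.0021] turn 0.0019 tilt [ 1.1e-03  6.0e-04 -1.0e+00]
[0.42662287 0.53253558 0.37093587]
```

View pics/w2.png

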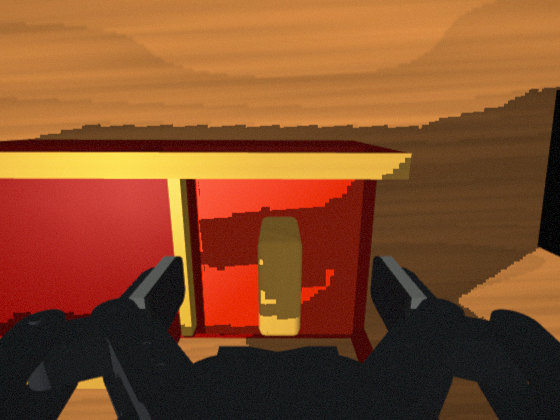

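The handle is centred between the open fingers (column 280 against a jaw centre of 277). I'll close on it.

Emit:
{"name": "play_rows", "arguments": {"commands": [[[0, 0, 0, 0], [0, 0, 0, 0], [0, 0, 0, 0], [0, 0, 0, 0], [0, 0, 0, 0], [0, 0, 0, 0], [0, 0, 0, 0], [0, 0, 0, 0], [0, 0, 0, 0], [0, 0, 0, 0], [0, 0, 0, 0], [0, 0, 0, 0]]], "grip": -1, "force": 45}}

```text
time: 4.1
eef_pos: [0.5008, 0.1227, 0.0965]
tool_rot: [1.0, -0.025, 0.0, -0.0]
contact_force: [-1.6, 0.6, 5.5]
width: 0.0169
```

Emit:
{"name": "play_rows", "arguments": {"commands": [[[0, 0, -0.004, 0], [0, 0, -0.01, 0], [0, 0, -0.016, 0], [0, 0, -0.022, 0], [0, 0, -0.026, 0], [0, 0, -0.028, 0], [0, 0, -0.028, 0], [0, 0, -0.028, 0], [0, 0, -0.028, 0]]]}}

```text
time: 4.85
eef_pos: [0.5008, 0.1226, 0.1102]
tool_rot: [1.0, -0.025, 0.0, 0.0]
contact_force: [1.4, -0.3, -2.2]
width: 0.0173
```

Run:
```python
from h import *
from rig import env,cams
o=env.get_obs()
t=np.radians(-2.9); g=.107*np.array([-np.sin(t),np.cos(t)])
go(o,[o["eef_pos"][0]+g[0],o["eef_pos"][1]+g[1],o["eef_pos"][2]],-2.9); print(o["contact_force"],o["width"])
cv2.imwrite("pics/w3.png",cams.read_camera("wrist")["image"])
b=cams.read_camera("scene")["image"][85:205,300:460]
cv2.imwrite("pics/s3.png",cv2.resize(b,None,fx=5,fy=5,interpolation=cv2.INTER_CUBIC))
```

```text
pos [0.5008 0.1226 0.1102] heading -2.8319014761210974 shift frac [ 0.0003 -0.214  -0.    ] turn 0.0015 tilt [ 0. -0. -1.]
[ 1.41864189 -0.27365495 -2.20661616] 0.0172583534428041
```

View pics/w3.png

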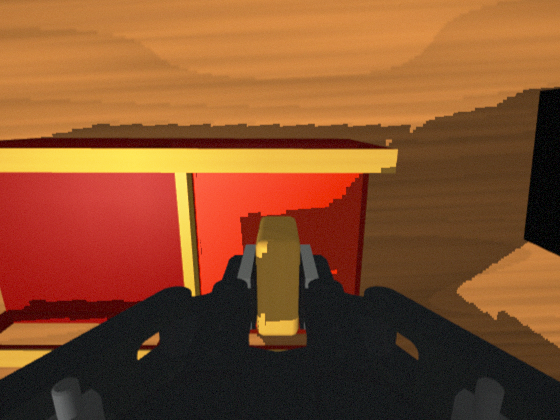

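View pics/s3.png

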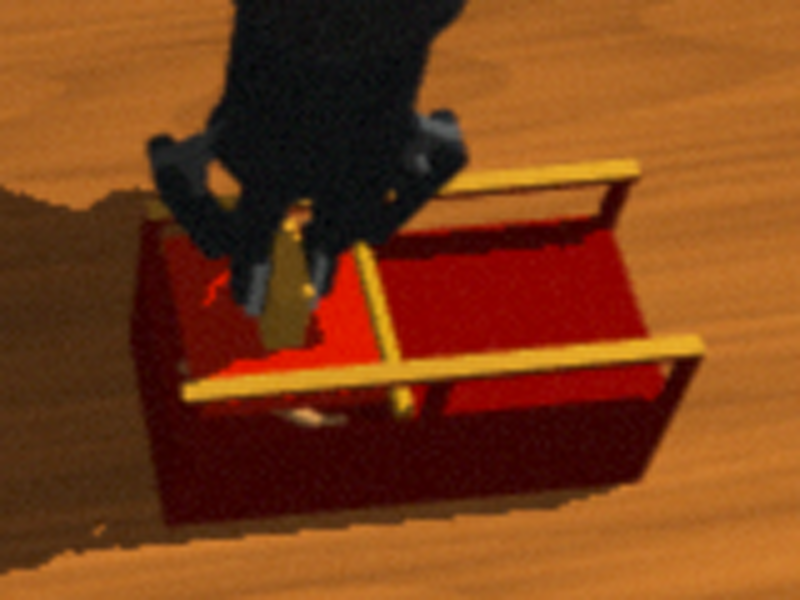

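The lid is held and raised about 13.7 mm, with a load of about 2 N. I'll slide it across at this height.

Emit:
{"name": "play_rows", "arguments": {"commands": [[[0, -0.004, 0, 0], [0, -0.014, 0, 0], [0, -0.032, 0, 0], [0, -0.056, 0, 0], [0, -0.082, 0, 0], [0, -0.108, 0, 0], [0, -0.134, 0, 0], [0, -0.16, 0, 0], [0, -0.182, 0, 0], [0, -0.2, 0, 0], [0, -0.21, 0, 0], [0, -0.212, 0, 0]]]}}

```text
time: 5.95
eef_pos: [0.5063, 0.2298, 0.1103]
tool_rot: [1.0, -0.024, 0.0, -0.0]
contact_force: [4.0, -0.9, -2.9]
width: 0.0173
```

Emit:
{"name": "play_rows", "arguments": {"commands": [[[0, 0, 0, 0], [0, 0, 0, 0], [0, 0, 0, 0]]]}}

```text
time: 6.2
eef_pos: [0.5062, 0.2283, 0.1105]
tool_rot: [1.0, -0.025, 0.0, -0.0]
contact_force: [4.1, -0.4, -3.1]
width: 0.0173
```

Run:
```python
from h import *
from rig import env,cams
o=env.get_obs()
t=np.radians(-2.9); g=.107*np.array([-np.sin(t),np.cos(t)])
go(o,[.5009+g[0],.1226+g[1],.0965],-2.9); print(o["contact_force"],o["width"])
cv2.imwrite("pics/w4.png",cams.read_camera("wrist")["image"])
b=cams.read_camera("scene")["image"][85:205,300:460]
cv2.imwrite("pics/s4.png",cv2.resize(b,None,fx=5,fy=5,interpolation=cv2.INTER_CUBIC))
```

```text
pos [0.5062 0.2283 0.1105] heading -2.847302606927161 shift frac [ 0.0001 -0.0022  0.028 ] turn 0.0012 tilt [ 5.e-04  4.e-04 -1.e+00]
[ 4.10264265 -0.44007532 -3.10755371] 0.017323672294559365
```

View pics/s4.png

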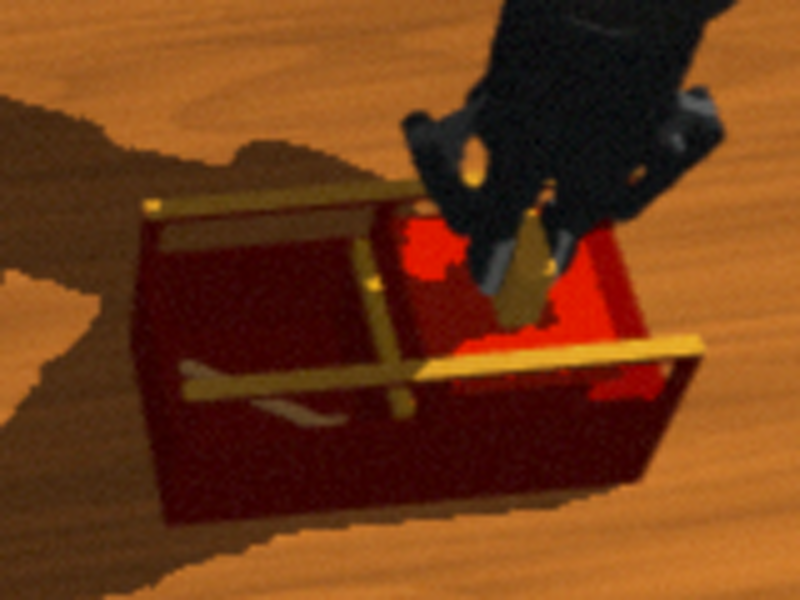

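View pics/w4.png

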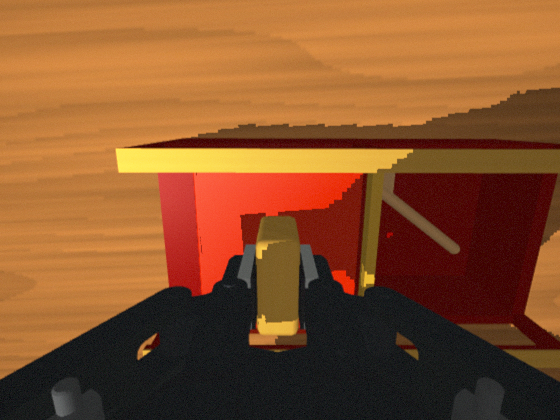

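The lid is clear of the ridge, over the solid half. I'll lower it onto its seat.

Emit:
{"name": "play_rows", "arguments": {"commands": [[[0, -0.002, 0.003, 0], [0, -0.002, 0.007, 0], [0, -0.002, 0.011, 0], [0, -0.002, 0.015, 0], [0, -0.002, 0.019, 0], [0, -0.002, 0.022, 0], [0, -0.002, 0.025, 0], [0, -0.002, 0.027, 0], [0, -0.002, 0.028, 0], [0, -0.002, 0.028, 0], [0, -0.002, 0.028, 0]]]}}

```text
time: 7.22
eef_pos: [0.5062, 0.2295, 0.0965]
tool_rot: [1.0, -0.025, 0.0, -0.0]
contact_force: [5.1, -1.8, 0.2]
width: 0.0172
```

Run:
```python
from h import *
from rig import env,cams
o=env.get_obs()
t=np.radians(-2.9); g=.107*np.array([-np.sin(t),np.cos(t)])
go(o,[.5009+g[0],.1226+g[1],.0965],-2.9); print(o["contact_force"],o["width"])
b=cams.read_camera("scene")["image"][85:205,300:460]
cv2.imwrite("pics/s5.png",cv2.resize(b,None,fx=5,fy=5,interpolation=cv2.INTER_CUBIC))
```

```text
pos [0.5062 0.2295 0.0965] heading -2.8342177788381973 shift frac [0.0002 0.     0.0001] turn 0.0015 tilt [ 4.e-04  2.e-04 -1.e+00]
[ 5.11521067 -1.84016205  0.19413738] 0.017211598458083083
```

View pics/s5.png

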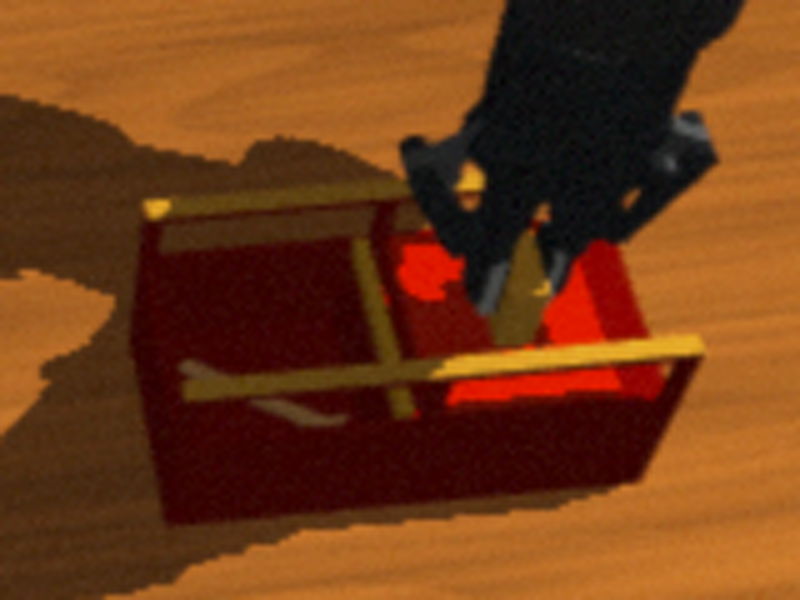

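The lid is level behind the ridge, and the tool is back at its grasp height with the weight taken off. I'll release it and retreat straight up.

Emit:
{"name": "play_rows", "arguments": {"commands": [[[0, 0, 0, 0], [0, 0, 0, 0], [0, 0, 0, 0], [0, 0, 0, 0], [0, 0, 0, 0], [0, 0, 0, 0], [0, 0, 0, 0], [0, 0, 0, 0], [0, 0, 0, 0], [0, 0, 0, 0]]], "grip": 1}}

```text
time: 8.1
eef_pos: [0.506, 0.2295, 0.0963]
tool_rot: [1.0, -0.025, -0.0, 0.0]
contact_force: [0.1, 0.1, 0.6]
width: 0.0854
```

Emit:
{"name": "play_rows", "arguments": {"commands": [[[0, 0, -0.01, 0], [0, 0, -0.03, 0], [0, 0, -0.06, 0], [0, 0, -0.1, 0], [0, 0, -0.14, 0], [0, 0, -0.18, 0], [0, 0, -0.22, 0], [0, 0, -0.25, 0], [0, 0, -0.27, 0], [0, 0, -0.28, 0], [0, 0, -0.28, 0]]]}}

```text
time: 9.02
eef_pos: [0.5063, 0.2298, 0.2376]
tool_rot: [1.0, -0.025, 0.001, -0.001]
contact_force: [1.0, -0.4, -0.4]
width: 0.0853
```

Run:
```python
from h import *
from rig import env,cams
o=env.get_obs()
c=cams.read_camera("wrist")
M=np.eye(4);M[:3,:3]=R.from_quat(o["tool_rot"]).as_matrix();M[:3,3]=o["eef_pos"]
W=np.linalg.inv(M@c["T_tool_cam"])
c["rvec"]=cv2.Rodrigues(W[:3,:3])[0];c["tvec"]=W[:3,3]
a=np.radians(-2.9);u=np.array([np.cos(a),np.sin(a)]);v=np.array([-u[1],u[0]])
ctr=np.array([.5009,.1226])+.107*v
X=[np.r_[ctr+i*.022*u+j*.009*v,.106] for i,j in[(1,1),(1,-1),(-1,-1),(-1,1)]]
Y=[np.r_[ctr+i*.049*u+j*.042*v,.068] for i,j in[(1,1),(1,-1),(-1,-1),(-1,1)]]
im=c["image"].copy()
for Q in (X,Y): cv2.polylines(im,[P(c,Q).round().astype(int)],True,(255,0,0),1)
cv2.imwrite("pics/w6.png",im)
cv2.imwrite("pics/s6.png",cams.read_camera("scene")["image"])
print(o["eef_pos"],o["contact_force"],o["width"],o["time"])
```

```text
[0.50634341 0.22976085 0.23763333] [ 1.03764063 -0.35372583 -0.36935092] 0.0853288278342424 9.0167
```

View pics/w6.png

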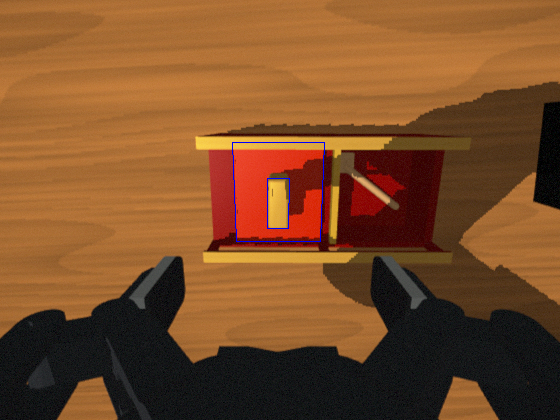

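View pics/s6.png

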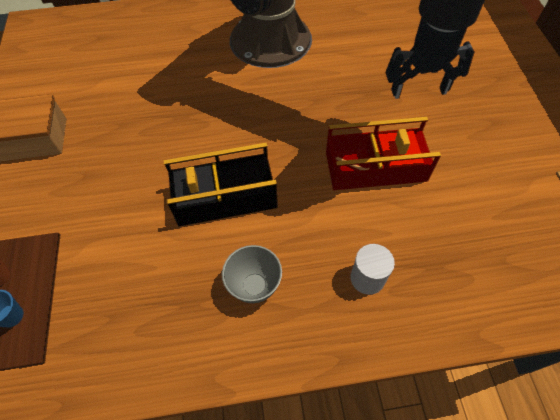

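The wrist view shows the seated handle at (278,203) and the lid edges on the outline predicted for 0.107 m, just short of the ridge at column 335. In the scene view the black box, the bowl (252,275) and the caddy (373,268) are where they were.

```bash
python3 -c "
from rig import ticket
print(ticket.hand_in())"
```

```text
the job is handed in; nothing more can be done
None
```

The red tea box is open. I lifted its lid about 14 mm by the handle, carried it over the ridge, set it down flat on the solid half and let go. I handed the job in at about 9 s, with the gripper open and well clear above the box.

- **Lid position:** in the last wrist picture the lid and handle lie on the outline predicted for 0.107 m, which is mid-seat, to within a pixel or two. Before release the tool was back at its grasp height and the vertical load had dropped to about zero.
- **Rest of the scene:** in the last scene picture the black box is still shut and the bowl and caddy look unmoved. I judged this by eye, not by measurement.
- **Forces:** every force reading stayed below about 6 N. No check failed or disagreed.

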